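# Reload the laundry caddy in reverse order

### The job

The four laundry bottles stand on the pine tray in the order they are used, and the grey caddy will be turned round before it is hung up, so move them into its bays in reverse: the bottle at the left end of the tray goes into the bay at the right end of the caddy, and so on along the row, one bottle to a bay. Set each one down upright on the bay's floor without dropping it or tipping any bottle over, and leave the mug, the brush and the soap where they are.

Things in the scene. Friction and masses are not known exactly. Their poses are not given: they have to be found in the camera images.
- jar: White plastic with a grey cap; loose, about 200 g. Origin at the centre of the underside, z up. The squat jar: a plain cylinder 51 mm in diameter and 90 mm tall, its lid (top 26 mm) as wide as the body; grip the lid.
- slim: White plastic with a grey cap; loose, about 140 g. Origin at the centre of the underside, z up. The slim round bottle: body 44 mm in diameter to a height of 72 mm, shoulder to 84 mm, then a narrow cap 24 mm in diameter up to the top at 116 mm; grip the cap.
- jug: White plastic with a grey cap; loose, about 220 g. Origin at the centre of the underside, z up. The square bottle: body 46 x 46 mm and 74 mm tall (sides along its x and y, turned by less than 12 degrees from the tray's), then a round cap 34 mm in diameter up to the top at 108 mm; grip the cap.
- cone: White plastic with a grey cap; loose, about 160 g. Origin at the centre of the underside, z up. The conical bottle: 52 mm in diameter at the foot, tapering to 24 mm at a height of 76 mm, cap 40 mm in diameter from 74 mm up to the top at 104 mm; grip the cap.
- tray: Pine tray, fixed, 86 x 320 mm, long side along its y, lip 14 mm high, floor 6 mm above the counter. Origin at the centre of its underside, y along the row towards the robot's left (within 9 degrees). The four bottles start in it in one row, at y = +111, +37, -37 and -111 mm. It stands either nearer to the robot or farther off than the caddy.
- caddy: Grey plastic caddy, fixed, 80 x 301 mm, four open bays in a row along its y, low steel end handles. Origin at the centre of its underside, y along the row to the robot's left (within 9 degrees). Bay centres at x = 0, y = +111, +37, -37, -111 mm; each bay 70 (x) by 69 (y) mm inside, floor 6 mm above the counter, walls and dividers 5 mm thick, tops 35 mm above the counter.
- mug: Bystander: white ceramic mug, 76 mm in diameter, 85 mm tall, loose, at the robot's left. Origin at the centre of its underside.
- brush: Bystander: hand brush, roughly 190 mm long, lying on the counter at the robot's right, loose.
- soap: Bystander: white bar of soap, 60 x 90 x 25 mm, loose, at the robot's right. Origin at the centre of its underside.
- pad_jar: Round cork pad, 58 mm in diameter, 4 mm thick, fixed in the tray (top 10 mm above the counter): the one on which the squat jar stands at the start, so it tells where in the row that bottle came from. Origin at the centre of its underside.
- pad_slim: Round cork pad, 58 mm in diameter, 4 mm thick, fixed in the tray (top 10 mm above the counter): the one on which the slim bottle stands at the start, so it tells where in the row that bottle came from. Origin at the centre of its underside.
- pad_jug: Round cork pad, 58 mm in diameter, 4 mm thick, fixed in the tray (top 10 mm above the counter): the one on which the square bottle stands at the start, so it tells where in the row that bottle came from. Origin at the centre of its underside.
- pad_cone: Round cork pad, 58 mm in diameter, 4 mm thick, fixed in the tray (top 10 mm above the counter): the one on which the conical bottle stands at the start, so it tells where in the row that bottle came from. Origin at the centre of its underside.

How it is judged:
By the outcome, as a careful person would: the job done as asked, in the order asked, and still so for the second after the job is handed in, with the robot touching nothing.
It also fails if it takes over 128 s, if anything falls off the work surface, if the arm or the gripper's body presses on something with over 40 N, if the wrist force passes 120 N, or if a joint passes its speed limit or range.

### The arm

A 7-joint arm with a two-finger parallel gripper is mounted at the origin on the work surface. World frame = base frame: x ahead of the robot, y to its left, z up, the work surface at z = 0. Lengths are in m, angles in rad, forces in N, time in s.
With the tool pointing down it reaches from about 0.425 to 1.025 m from the base axis. Payload 3.6 kg.
Tool frame: the origin (TCP) lies midway between the tips of the shut fingers; the grasp point (between the pads) lies 19 mm behind it; z points along the fingers, y is the line along which they close (so a half turn about z gives the same grasp; the last joint's range is limited). The gripper opens to 85 mm and grips with 20 to 120 N. Pads are 22 mm wide; open, the fingers measure 114 mm over their backs; the gripper's body (76 mm by 85 mm) begins 54 mm behind the grasp point. The pads swing forward as they close: fully open they stand 13 mm farther back than shut.
Start: joints at [1.179, 0.591, 0.048, 1.609, -0.033, 0.943, -0.034], TCP at [0.213, -0.693, 0.231] pointing down, gripper open.
Joint ranges: [-2.69, 2.69], [-0.47, 2.24], [-1.27, 1.36], [0.19, 2.51], [-1.53, 4.68], [0.08, 2.07], [-3.09, 3.09]. Speed limits (rad/s): [2.57, 2.57, 3.14, 3.14, 3.14, 3.14, 3.14].

### API

Orientations are given as a 3x3 rotation matrix whose columns are the frame's x, y, z axes.
In Python, from cell import bot gives the robot as it stands.
- The arm moves only by the tool carry_out, never from a script. Its argument "steps" is one flat list of numbers, 5 for each row, row after row: the closure, from -1 (fully open) to 1 (shut), then the shift along the tool's x, y, z in m, then the turn about the tool's z in rad. A call has 1 to 12 rows; each row is the pose to reach, as a shift and turn from the pose commanded when the call began, along the tool's axes at that moment; what a row does not reach only later rows make up. A row lasts 1/10 s, in which the tool goes at most 50 mm and 8.59 degrees, less where a joint would pass 70% of its speed; a pose out of reach is approached as far as the arm can. A call with a gripper value outside its range is refused whole. The fingers move at their own pace and stop on an object; "force" is the grip in N (left out, the last holds). Time passes only in rows, so rows that repeat a pose let the fingers close. It gives the time, the measured TCP pose, the force, the opening and the grip force at its end, in the units of the state.
- bot.sense(): the state, without advancing time (a new reading comes with each control period).
- bot.snapshot(name): name is "side" or "top" or "wrist"; returns a dict with "image" (384x512x3 uint8, red, green, blue), "z_map" (384x512 float32, m along the optical axis (not along the pixel's ray), 0 where there is no reading), "fx", "fy", "cx", "cy" (pixels), "R" (3x3) and "t" (3): a world point X has camera coordinates R X + t. Camera axes: x right, y down, z forward; pixel columns grow to the right and rows downward; lengths in m; the calibration is good to about 2 mm. A picture is of the moment at which its call begins.
- bot.job_done(): hands the job in; it is judged then, once.
The state is a dict: "time_s": time; "joint_pos": joint angles; "dq": joint speeds; "joint_torque": joint torques, N m; "position": TCP position; "tcp_rot": TCP orientation; "contact_force": force on the tool from outside, world axes, zero at the start; "wrist_torque": the same for the moment, N m; "finger_gap": finger opening in m; "finger_force": force on a finger pad.
Only numpy, scipy, OpenCV 4.12 (cv2) and the standard library are available. Lean on these libraries where they do the work, as an engineer would, in place of code of your own. Each camera call takes 0.05 s, during which the arm holds its last target. There are 200 camera calls.

## Working session

There is one attempt and no reset: what is moved stays moved. The work goes in short steps, Python scripts to look and compute and a tool call to move; the robot and the scene stay as the last step left them, time stands still between calls to the robot, and variables do not carry over. Pictures are saved under pics/ and viewed, at most 14 in all, crops included, and the job is handed in when it is done.

Besides the shell and the picture viewer there is one more tool, called after "Emit:" in YAML: its name, and indented under it one key for each argument. carry_out: Moves the arm, as the interface text tells. Its arguments: {"type":"object","properties":{"steps":{"type":"array","items":{"type":"number"}},"force":{"type":"number"}},"required":["steps"]}

```bash
mkdir -p pics
cat > h.py <<'E'
import numpy as np, cv2
from cell import bot
def snap(n,f):
    s=bot.snapshot(n); cv2.imwrite(f'pics/{f}.png',s['image'][:,:,::-1]); np.savez(f'pics/{f}.npz',**s); return s
def load(f): return dict(np.load(f'pics/{f}.npz'))
def ray(s,u,v,z):  # pixel -> world at height z
    d=s['R'].T@np.array([(u-s['cx'])/s['fx'],(v-s['cy'])/s['fy'],1]); c=-s['R'].T@s['t']
    return c+d*(z-c[2])/d[2]
def cloud(s):
    z=s['z_map'];v,u=np.indices(z.shape)
    p=np.stack([(u-s['cx'])/s['fx']*z,(v-s['cy'])/s['fy']*z,z],-1)
    w=(p-s['t'])@s['R']; w[z==0]=np.nan; return w
E
python3 - <<'E'
from h import *
np.set_printoptions(precision=4,suppress=True)
for n in('top','side'):
    s=snap(n,n+'0'); print(n,s['fx'],s['cx'],s['cy'],-s['R'].T@s['t'],s['R'])
a=cv2.imread('pics/top0.png');b=cv2.imread('pics/side0.png')
st=bot.sense(); print(st['position'],st['tcp_rot'],st['time_s'],st['finger_gap'],st['contact_force'])
E
```

```text
top 402.41656606856657 272.2628091742507 192.95971793791603 [ 0.4269 -0.0066  1.1176] [[-0.0292 -0.9996  0.0016]
 [-0.9953  0.0289 -0.0929]
 [ 0.0928 -0.0043 -0.9957]]
side 370.17102810791175 251.51943213833547 189.99884793819075 [0.432  1.1211 0.7289] [[-0.9928 -0.119   0.011 ]
 [-0.0707  0.511  -0.8567]
 [ 0.0963 -0.8513 -0.5158]]
[ 0.2125 -0.6923  0.2302] [[ 0.956   0.2935 -0.0007]
 [ 0.2935 -0.9559  0.0019]
 [-0.0001 -0.0021 -1.    ]] 0.1 0.08542271841376467 [-0.2184  0.6479 -0.3443]
```

View pics/top0.png

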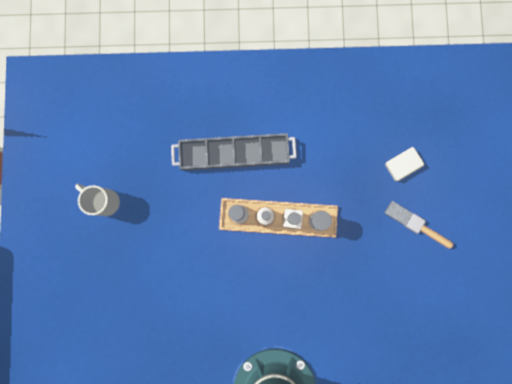

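View pics/side0.png

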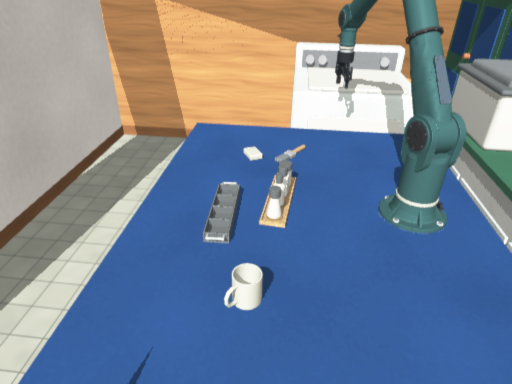

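The top view shows the caddy (180-295, 150) beyond the tray (220-338, 217). From left to right the tray holds the cone at u≈237, the slim bottle at 265, the jug at 293 and the jar at 321. The side view agrees, and the mug stands apart at (247,287). Next I'll enlarge both views.

Run:
```python
from h import *
np.set_printoptions(precision=4,suppress=True)
a=cv2.imread('pics/top0.png')[125:245,165:345];b=cv2.imread('pics/side0.png')[145:250,195:305]
cv2.imwrite('pics/topc.png',cv2.resize(a,None,fx=4.4,fy=4.4,interpolation=cv2.INTER_CUBIC))
cv2.imwrite('pics/sidec.png',cv2.resize(b,None,fx=5.5,fy=5.5,interpolation=cv2.INTER_CUBIC))
s=load('top0');w=cloud(s)
# caps / caddy by height from depth
for lo,hi in((.08,.14),):
    m=((w[...,2]>lo)&(w[...,2]<hi)).astype(np.uint8); m[:, :160]=0;m[280:]=0
    n,l,st,c=cv2.connectedComponentsWithStats(m)
    for i in range(1,n):
        if st[i,4]>20: p=w[l==i]; print(st[i],c[i],np.median(p,0),np.percentile(p[:,2],[5,95]))
for lo,hi,nm in((.028,.045,'caddy'),(.011,.022,'trayrim')):
    m=((w[...,2]>lo)&(w[...,2]<hi)).astype(np.uint8)
    m[:,:165]=0;m[:,345:]=0;m[:125]=0;m[245:]=0
    if nm=='caddy': m[185:]=0
    else: m[:185]=0
    p=w[m>0]; r=cv2.minAreaRect(p[:,:2].astype(np.float32)); print(nm,len(p),r,np.median(p[:,2]))
```

```text
[228 204  17  16 205] [236.1659 211.8439] [0.4757 0.0808 0.1132] [0.1097 0.1164]
[258 207  16  17 219] [265.4612 215.105 ] [0.4656 0.0083 0.0889] [0.0818 0.1279]
[284 209  19  19 306] [293.1928 217.7484] [ 0.4568 -0.0611  0.0873] [0.0812 0.1202]
[311 210  21  20 324] [321.3827 219.6914] [ 0.4501 -0.1331  0.0999] [0.0962 0.1031]
caddy 894 ((0.6484213471412659, 0.09094911068677902), (0.08090772479772568, 0.33997830748558044), 1.8878378868103027) 0.03375610267205753
trayrim 681 ((0.4640205502510071, -0.026016294956207275), (0.3201342523097992, 0.08598843216896057), 84.53359985351562) 0.013768408547589029
```

View pics/topc.png

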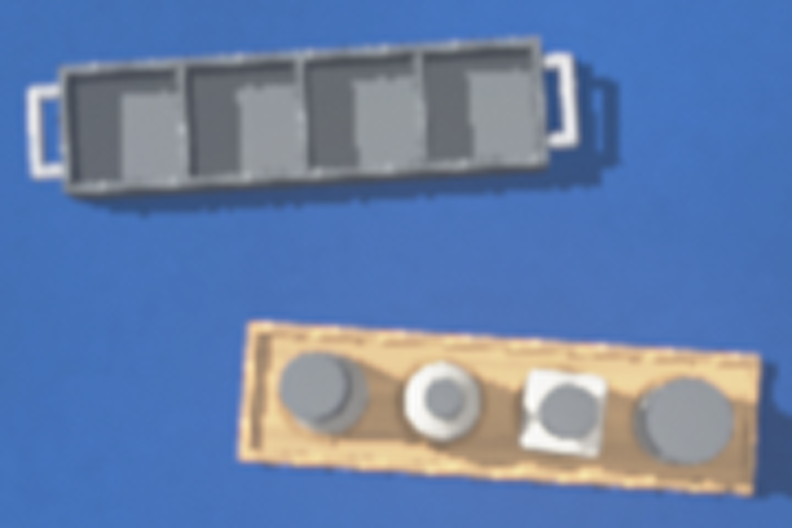

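View pics/sidec.png

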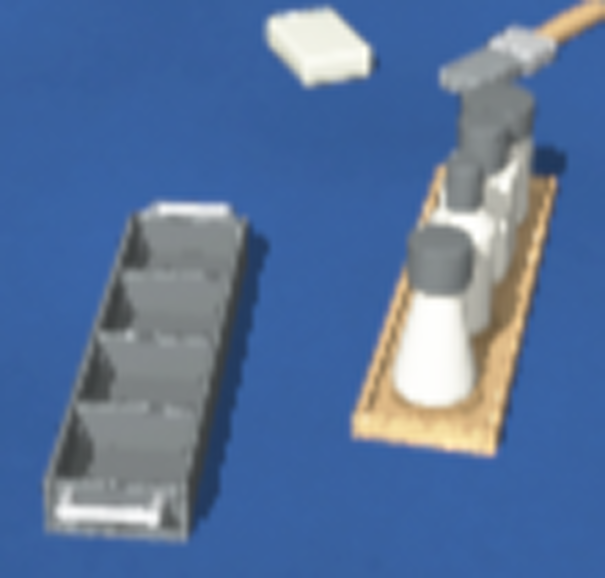

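Both crops show upright bottles: cone cap (314,385), slim cap (446,398), jug cap (570,411), jar lid (688,420). All four caddy bays are empty. I'll now move above the tray with the fingers closing across the row.

```bash
cat >> h.py <<'E'
def go(*P):  # P: (x,y,z,yaw deg of tool y) world -> tool-axis shifts
    st=bot.sense();R=np.array(st['tcp_rot']);p=np.array(st['position'])
    y0=np.degrees(np.arctan2(R[1,1],R[0,1]))
    print('t',round(st['time_s'],2),'p',p.round(4),'yaw',y0.round(2),'gap',round(st['finger_gap'],4),'F',np.round(st['contact_force'],1))
    for x,y,z,a in P: print((R.T@(np.array([x,y,z])-p)).round(4), round(-np.radians(a-y0),4))
E
python3 - <<'E'
from h import *
go((.46,-.03,.35,-6))
E
```

```text
t 0.1 p [ 0.2125 -0.6923  0.2302] yaw -72.93 gap 0.0854 F [-0.2  0.6 -0.3]
[ 0.431  -0.5608 -0.1186] -1.1682
```

Emit:
carry_out:
  steps: [-1,0.04,-0.05,-0.06,-0.1,-1,0.431,-0.561,-0.119,-1.168,-1,0.431,-0.561,-0.119,-1.168,-1,0.431,-0.561,-0.119,-1.168,-1,0.431,-0.561,-0.119,-1.168,-1,0.431,-0.561,-0.119,-1.168,-1,0.431,-0.561,-0.119,-1.168,-1,0.431,-0.561,-0.119,-1.168,-1,0.431,-0.561,-0.119,-1.168,-1,0.431,-0.561,-0.119,-1.168,-1,0.431,-0.561,-0.119,-1.168,-1,0.431,-0.561,-0.119,-1.168]

```text
time_s: 1.3
position: [0.4163, -0.1458, 0.3346]
tcp_rot: [[0.105, 0.994, -0.0], [0.994, -0.105, -0.0], [-0.0, -0.0, -1.0]]
contact_force: [1.5, -0.4, -0.6]
finger_gap: 0.0856
finger_force: 0.0
```

Run:
```python
from h import *
go((.46,0.02,.35,-6)); print(bot.sense()['joint_pos'])
```

```text
t 1.3 p [ 0.4163 -0.1458  0.3346] yaw -6.04 gap 0.0856 F [ 1.5 -0.4 -0.6]
[ 0.1695  0.026  -0.0155] -0.0006
[ 0.66650393  0.12229056 -0.4750502   2.08032147  0.06901388  0.95362582
  0.04916663]
```

Emit:
carry_out:
  steps: [-1,0.17,0.026,-0.016,0,-1,0.17,0.026,-0.016,0,-1,0.17,0.026,-0.016,0,-1,0.17,0.026,-0.016,0,-1,0.17,0.026,-0.016,0]

```text
time_s: 1.8
position: [0.4607, 0.0231, 0.351]
tcp_rot: [[0.097, 0.995, 0.002], [0.995, -0.097, 0.002], [0.002, 0.001, -1.0]]
contact_force: [0.4, 0.2, 0.5]
finger_gap: 0.0851
finger_force: 0.0
```

Run:
```python
from h import *
np.set_printoptions(precision=4,suppress=True)
s=snap('wrist','w1'); print(s['fx'],-s['R'].T@s['t'],s['R'])
go((.46,-.07,.35,-6)); print(bot.sense()['joint_pos'])
```

```text
344.7555986363763 [0.4683 0.1022 0.4938] [[ 0.9953 -0.0969  0.0013]
 [-0.0925 -0.946   0.3107]
 [-0.0289 -0.3093 -0.9505]]
t 1.85 p [0.46   0.0202 0.3504] yaw -5.77 gap 0.0852 F [-0.6  0.  -0.7]
[-0.0897  0.009   0.0004] 0.004
[ 0.4065  0.1489 -0.6144  2.0197  0.1015  1.0024 -0.3582]
```

View pics/w1.png

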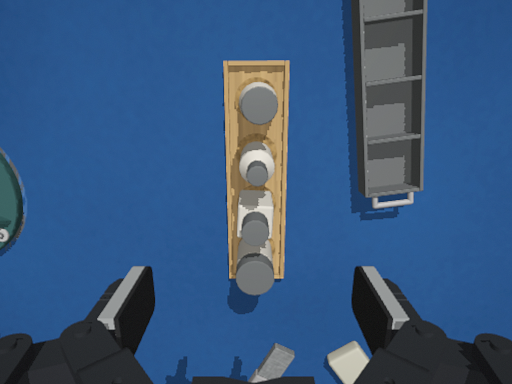

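The wrist view shows the four cap tops at cone (260,103), slim (257,174), jug (255,230), jar (255,274). The near end of the caddy has its corners at about (360,193) and (423,189). I'll triangulate these against the top view.

Run:
```python
from h import *
np.set_printoptions(precision=4,suppress=True)
a=load('top0');b=load('w1')
P=lambda s:np.array([[s['fx'],0,s['cx']],[0,s['fy'],s['cy']],[0,0,1]])@np.c_[s['R'],s['t']]
f=lambda u,v:(165+(u+.5)/4.4-.5,125+(v+.5)/4.4-.5)
T=[f(314,385),f(446,398),f(570,411),f(688,420),f(540,40),f(547,162)]
W=[(260,103),(257,174),(255,230),(255,274),(423,189),(360,193)]
zt=[.114,.126,.118,.1,.035,.035]
X=cv2.triangulatePoints(P(a),P(b),np.array(T,float).T,np.array(W,float).T);X=(X[:3]/X[3]).T
w=cloud(b)
for n,x,t,p,z in zip('cone slim jug jar cdyFar cdyNear'.split(),X,T,W,zt):
    print(n,'tri',x,'top',ray(a,*t,z)[:2],'wr',ray(b,*p,z)[:2],'depth',np.nanmedian(w[p[1]-2:p[1]+3,p[0]-2:p[0]+3].reshape(-1,3),0))
for c in((62,68),(540,40),(547,162),(68,192)): print('caddy',ray(a,*f(*c),.035)[:2])
for c in((182,68),(302,62),(420,50)): pass
for c in((360,193),(423,189),(427,0),(357,0)): print('wr',ray(b,*c,.035)[:2])
m=(w[...,2]>.03)&(w[...,2]<.04);m[:,:340]=0;m[:,440:]=0;m[200:]=0
p=w[m][:,:2];print(cv2.minAreaRect(p.astype(np.float32)),np.median(w[m][:,2]))
# bay floors & cork pads
print('floor',np.nanmedian(w[162:178,385:400].reshape(-1,3),0)); print('tray floor',np.nanmedian(w[70:76,240:280].reshape(-1,3),0))
```

```text
cone tri [0.4765 0.0847 0.0727] top [0.4751 0.0809] wr [0.4749 0.0866] depth [0.4748 0.0866 0.1139]
slim tri [0.4654 0.0067 0.1012] top [0.4651 0.0062] wr [0.4646 0.0129] depth [0.4646 0.013  0.1259]
jug tri [ 0.456  -0.0643  0.0993] top [ 0.4561 -0.0634] wr [ 0.4559 -0.0563] depth [ 0.4559 -0.0563  0.1181]
jar tri [ 0.4494 -0.1336  0.0854] top [ 0.4495 -0.1319] wr [ 0.4494 -0.1251] depth [ 0.4494 -0.1256  0.0993]
cdyFar tri [ 0.6927 -0.0566  0.0277] top [ 0.6896 -0.0573] wr [ 0.6906 -0.0528] depth [ 0.7075 -0.0632  0.0004]
cdyNear tri [ 0.6173 -0.0618 -0.0029] top [ 0.6126 -0.0591] wr [ 0.6037 -0.0501] depth [ 0.6112 -0.0601  0.0005]
caddy [0.6804 0.2402]
caddy [ 0.6896 -0.0573]
caddy [ 0.6126 -0.0591]
caddy [0.6025 0.2371]
wr [ 0.6037 -0.0501]
wr [ 0.6906 -0.0528]
wr [0.6824 0.1805]
wr [0.6004 0.1884]
((0.6462564468383789, 0.060637690126895905), (0.08097384124994278, 0.2590606212615967), 1.9964756965637207) 0.03451324546783154
floor [ 0.6584 -0.0286  0.0059]
tray floor [0.4796 0.121  0.006 ]
```

The two views differ by about 6 mm in y, and the arm was still settling when that picture was taken. I'll take another at rest, from a second place.

Emit:
carry_out:
  steps: [-1,-0.09,0.009,0,0.004,-1,-0.09,0.009,0,0.004,-1,-0.09,0.009,0,0.004,-1,-0.09,0.009,0,0.004,-1,-0.09,0.009,0,0.004]

```text
time_s: 2.35
position: [0.459, -0.0719, 0.3502]
tcp_rot: [[0.109, 0.994, -0.001], [0.994, -0.109, 0.0], [0.0, -0.001, -1.0]]
contact_force: [0.4, 1.2, 0.4]
finger_gap: 0.0856
finger_force: 0.0
```

Run:
```python
from h import *
np.set_printoptions(precision=4,suppress=True)
b=snap('wrist','w2'); w=cloud(b); print(-b['R'].T@b['t'])
m=(w[...,2]>.094)&(w[...,2]<.13); m&=(w[...,0]<.55)&(w[...,0]>.4)
n,l,st,c=cv2.connectedComponentsWithStats(m.astype(np.uint8))
for i in range(1,n):
    if st[i,4]<50: continue
    q=w[l==i]; zt=np.percentile(q[:,2],60); t=q[q[:,2]>zt-.004]
    (cx,cy),r=cv2.minEnclosingCircle(np.ascontiguousarray(t[:,:2],dtype=np.float32)); print('cap',c[i],st[i],'ctr',cx,cy,'d',2*r,'z',zt)
m=(w[...,2]>.031)&(w[...,2]<.04)&(w[...,0]>.58)&(w[...,0]<.72)&(w[...,1]<.26)&(w[...,1]>-.2);
p=w[m];print('caddy',cv2.minAreaRect(p[:,:2].astype(np.float32)),p[:,1].min(),p[:,1].max(),np.median(p[:,2]))
m=(w[...,2]>.011)&(w[...,2]<.017)&(w[...,0]>.4)&(w[...,0]<.55)&(abs(w[...,1])<.25)
p=w[m];print('tray',cv2.minAreaRect(p[:,:2].astype(np.float32)),p[:,1].min(),p[:,1].max())
a=load('w1');go((.4495,-.132,.2,-6))
cv2.imwrite('pics/w2b.png',cv2.resize(b['image'][:,:,::-1],(800,600),interpolation=cv2.INTER_CUBIC))
```

```text
[0.4679 0.0074 0.4929]
cap [250.3223  12.6083] [230   0  41  30 993] ctr 0.4732602834701538 0.08414366096258163 d 0.03968639671802521 z 0.1139880036506564
cap [249.0339  84.2415] [238  72  23  25 443] ctr 0.4640069603919983 0.010975888930261135 d 0.023850273340940475 z 0.12604784800973834
cap [248.2935 151.5693] [233 135  31  33 787] ctr 0.45497775077819824 -0.05992418900132179 d 0.03378576785326004 z 0.11798502397713992
cap [249.1861 207.7551] [ 229  188   41   40 1311] ctr 0.44792982935905457 -0.1304885894060135 d 0.051142822951078415 z 0.10000701231618743
caddy ((0.6479154229164124, 0.008758686482906342), (0.08074929565191269, 0.1672847867012024), 1.8036890029907227) -0.07548649039633588 0.09110297447897814 0.03452955819892203
tray ((0.45972928404808044, -0.03590467572212219), (0.29368436336517334, 0.08619684725999832), 84.6312026977539) -0.18525023511365293 0.11404797238735853
t 2.4 p [ 0.4592 -0.0713  0.3503] yaw -6.2 gap 0.0856 F [0.2 0.  0.5]
[-0.0614 -0.0031  0.1503] -0.0035
```

View pics/w2b.png

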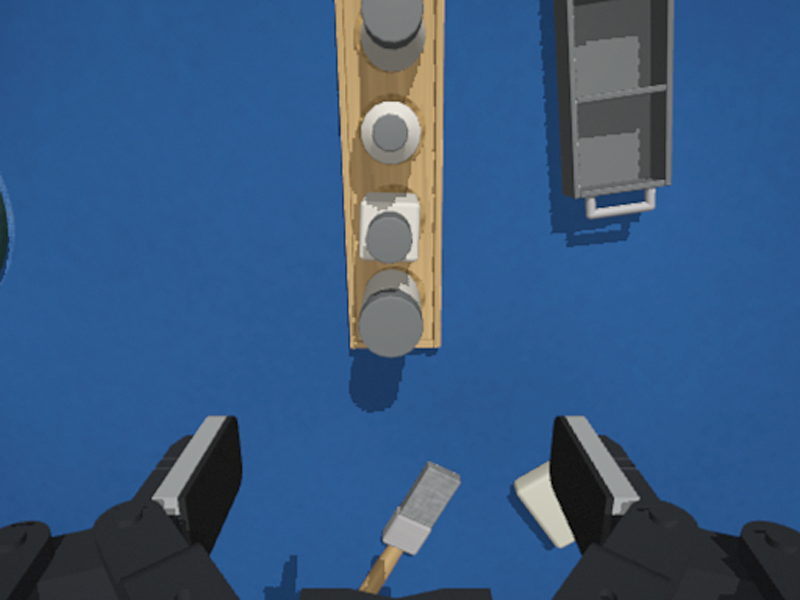

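w2 at rest gives clean caps with the right diameters and heights: jar (311... lid at 390,322 of the enlarged view), jug (388,236), slim (390,132), cone (391,15). The right end of the caddy is at (578-672, 190). I'll take the jar first.

Emit:
carry_out:
  steps: [-1,-0.06,-0.004,0.08,0,-1,-0.06,-0.004,0.1,0,-1,-0.06,-0.004,0.12,0,-1,-0.06,-0.004,0.16,0,-1,-0.06,-0.004,0.2,0,-1,-0.06,-0.004,0.235,0,-1,-0.06,-0.004,0.26,0,-1,-0.06,-0.004,0.272,0,-1,-0.06,-0.004,0.28,0,-1,-0.06,-0.004,0.28,0,-1,-0.06,-0.004,0.28,0]

```text
time_s: 3.5
position: [0.4499, -0.131, 0.0713]
tcp_rot: [[0.108, 0.994, 0.002], [0.994, -0.108, -0.0], [-0.0, 0.002, -1.0]]
contact_force: [1.7, -0.6, 0.4]
finger_gap: 0.086
finger_force: 0.0
```

Run:
```python
from h import *
go((.4487,-.131,.07,-6))
```

```text
t 3.5 p [ 0.4499 -0.131   0.0713] yaw -6.22 gap 0.086 F [ 1.7 -0.6  0.4]
[-0.0001 -0.0012  0.0013] -0.0038
```

Close gently, with a modest force.

Emit:
carry_out:
  steps: [0,0,-0.001,0.001,0,0.3,0,-0.001,0.001,0,1,0,-0.001,0.001,0,1,0,-0.001,0.001,0,1,0,-0.001,0.001,0,1,0,-0.001,0.001,0,1,0,-0.001,0.001,0,1,0,-0.001,-0.002,0,1,0,-0.001,-0.012,0,1,0,-0.001,-0.03,0]
  force: 40

```text
time_s: 4.5
position: [0.4472, -0.1307, 0.1005]
tcp_rot: [[0.109, 0.994, -0.003], [0.994, -0.109, 0.001], [0.0, -0.003, -1.0]]
contact_force: [-0.3, -0.5, -1.5]
finger_gap: 0.0496
finger_force: 41.8
```

Run:
```python
from h import *
go((.46,-.131,.25,-6),(.5,-.05,.28,-6),(.55,.0,.28,-6))
```

```text
t 4.5 p [ 0.4472 -0.1307  0.1005] yaw -6.23 gap 0.0496 F [-0.3 -0.5 -1.5]
[ 0.0012  0.0124 -0.1495] -0.004
[ 0.0861  0.0433 -0.1796] -0.004
[ 0.1412  0.0876 -0.1797] -0.004
```

Emit:
carry_out:
  steps: [1,0,0,-0.03,0,1,0,0,-0.07,0,1,0,0,-0.11,0,1,0,0,-0.15,0,1,0.035,0.015,-0.175,0,1,0.08,0.036,-0.18,0,1,0.124,0.055,-0.18,0,1,0.168,0.075,-0.18,0,1,0.212,0.095,-0.18,0,1,0.256,0.115,-0.18,0,1,0.29,0.13,-0.18,0,1,0.32,0.143,-0.18,0]

```text
time_s: 5.7
position: [0.6251, 0.1738, 0.2808]
tcp_rot: [[0.107, 0.994, -0.001], [0.994, -0.107, 0.001], [0.001, -0.001, -1.0]]
contact_force: [0.0, -0.1, -2.1]
finger_gap: 0.0501
finger_force: 41.9
```

Emit:
carry_out:
  steps: [1,0.02,0.01,0,0,1,0.033,0.015,0,0,1,0.033,0.015,0,0,1,0.033,0.015,0,0,1,0.033,0.015,0,0]

```text
time_s: 6.2
position: [0.6431, 0.2005, 0.2803]
tcp_rot: [[0.111, 0.994, -0.001], [0.994, -0.111, -0.002], [-0.002, -0.001, -1.0]]
contact_force: [-0.2, 0.3, -1.8]
finger_gap: 0.05
finger_force: 41.9
```

Run:
```python
from h import *
np.set_printoptions(precision=4,suppress=True)
b=snap('wrist','w3'); w=cloud(b)
m=(w[...,2]>.031)&(w[...,2]<.04)&(w[...,0]>.58)&(w[...,0]<.72)&(w[...,1]<.3)&(w[...,1]>-.1)
p=w[m];print('caddy',cv2.minAreaRect(p[:,:2].astype(np.float32)),p[:,1].min(),p[:,1].max())
cv2.imwrite('pics/w3b.png',cv2.resize(b['image'][:,:,::-1],(800,600),interpolation=cv2.INTER_CUBIC))
go((.6433,.203,.07,-6))
```

```text
caddy ((0.6454400420188904, 0.0955425277352333), (0.07996425777673721, 0.3380213677883148), 1.9902310371398926) -0.0728778246731845 0.2649367480251984
t 6.25 p [0.6432 0.2006 0.2804] yaw -6.36 gap 0.0495 F [-0.1  0.  -2.2]
[ 0.0028 -0.      0.2104] -0.0063
```

View pics/w3b.png

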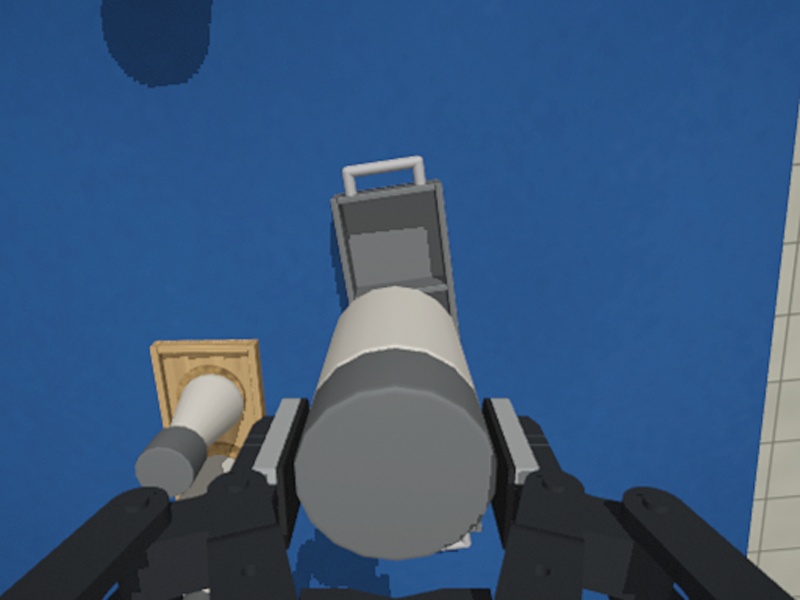

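The wrist view shows the bottle hanging straight, with the left bay open below it (bay outer corners at (332,197) and (441,181)). I'll lower it into the left bay.

Emit:
carry_out:
  steps: [1,0.004,-0.002,0.03,0,1,0.004,-0.002,0.07,0,1,0.004,-0.002,0.11,0,1,0.004,-0.002,0.145,0,1,0.004,-0.002,0.17,0,1,0.004,-0.002,0.188,0,1,0.004,-0.002,0.198,0,1,0.004,-0.002,0.205,0,1,0.004,-0.002,0.208,0,1,0.004,-0.002,0.211,0,1,0.004,-0.002,0.213,0,1,0.004,-0.002,0.213,0]

```text
time_s: 7.45
position: [0.6423, 0.2071, 0.0679]
tcp_rot: [[0.109, 0.994, 0.001], [0.994, -0.109, 0.0], [0.0, 0.001, -1.0]]
contact_force: [0.4, -0.1, -0.8]
finger_gap: 0.05
finger_force: 42.0
```

Run:
```python
from h import *
go((.642,.205,.0663,-6)); print(bot.sense()['wrist_torque'])
```

```text
t 7.45 p [0.6423 0.2071 0.0679] yaw -6.24 gap 0.05 F [ 0.4 -0.1 -0.8]
[-0.0021 -0.0001  0.0016] -0.0042
[-0.05422978 -0.00914559 -0.05189693]
```

Emit:
carry_out:
  steps: [1,0,0,0.001,0,1,0,0,0.002,0,1,0,0,0.002,0,1,0,0,0.002,0]

```text
time_s: 7.85
position: [0.6424, 0.2072, 0.0664]
tcp_rot: [[0.109, 0.994, 0.001], [0.994, -0.109, 0.0], [0.0, 0.001, -1.0]]
contact_force: [-2.2, -0.2, 5.6]
finger_gap: 0.0497
finger_force: 42.3
```

The jar is seated, so release it and lift away.

Emit:
carry_out:
  steps: [0.3,0,0,-0.001,0,0,0,0,-0.001,0,-0.5,0,0,-0.001,0,-1,0,0,-0.001,0,-1,0,0,-0.001,0,-1,0,0,-0.02,0,-1,0,0,-0.06,0,-1,0,0,-0.1,0,-1,0,0,-0.14,0,-1,0,0,-0.15,0]

```text
time_s: 8.85
position: [0.6446, 0.2087, 0.2208]
tcp_rot: [[0.109, 0.994, 0.008], [0.994, -0.109, 0.004], [0.004, 0.008, -1.0]]
contact_force: [0.2, 0.2, 1.3]
finger_gap: 0.0856
finger_force: 0.0
```

Run:
```python
from h import *
go((.455,-.0605,.20,-6))
```

```text
t 8.85 p [0.6446 0.2087 0.2208] yaw -6.24 gap 0.0856 F [0.2 0.2 1.3]
[-0.2884 -0.1594  0.0183] -0.0043
```

Emit:
carry_out:
  steps: [-1,-0.04,-0.022,0,0,-1,-0.083,-0.046,0,0,-1,-0.126,-0.07,0,0,-1,-0.168,-0.093,0,0,-1,-0.21,-0.116,0,0,-1,-0.25,-0.138,0,0,-1,-0.275,-0.152,0.01,0,-1,-0.288,-0.159,0.018,0,-1,-0.288,-0.159,0.018,0,-1,-0.288,-0.159,0.018,0]

```text
time_s: 9.85
position: [0.4538, -0.0609, 0.1974]
tcp_rot: [[0.108, 0.994, 0.001], [0.994, -0.108, 0.001], [0.001, 0.001, -1.0]]
contact_force: [-0.2, -0.3, -0.6]
finger_gap: 0.0855
finger_force: 0.0
```

Run:
```python
from h import *
s=snap('top','top1'); cv2.imwrite('pics/top1c.png',cv2.resize(s['image'][125:245,165:345,::-1],None,fx=4.4,fy=4.4,interpolation=cv2.INTER_CUBIC))
go((.455,-.0605,.087,-6))
```

```text
t 9.9 p [ 0.4544 -0.0603  0.1977] yaw -6.12 gap 0.0855 F [ 0.4  0.8 -0.3]
[-0.0003  0.0004  0.1107] -0.002
```

View pics/top1c.png

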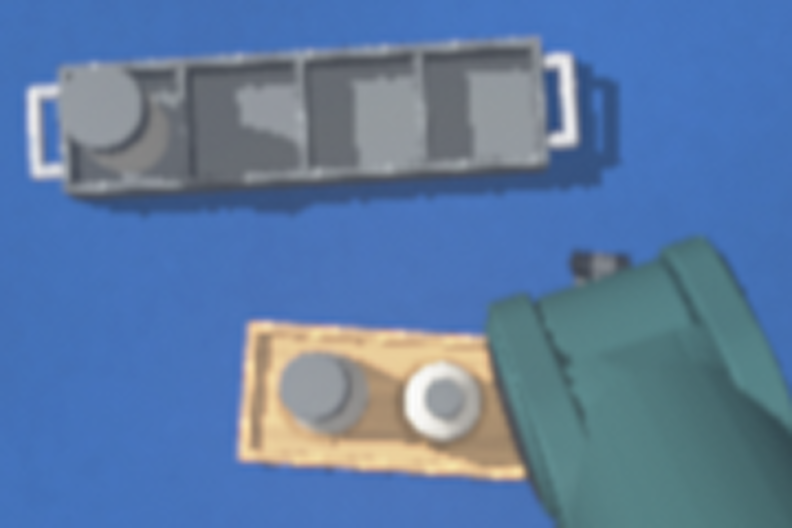

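The jar stands upright in the left bay, with its lid at (101,107) displaced only by perspective. The jug is next: descend and grip it.

Emit:
carry_out:
  steps: [-1,0,0,0.03,0,-1,0,0,0.065,0,-1,0,0,0.09,0,-1,0,0,0.103,0,-1,0,0,0.109,0,-1,0,0,0.109,0,0,0,0,0.109,0,0.3,0,0,0.109,0,1,0,0,0.109,0,1,0,0,0.109,0,1,0,0,0.109,0,1,0,0,0.109,0]
  force: 40

```text
time_s: 11.1
position: [0.4535, -0.0622, 0.0892]
tcp_rot: [[0.109, 0.994, 0.002], [0.994, -0.109, -0.0], [-0.0, 0.002, -1.0]]
contact_force: [0.2, -0.3, 6.2]
finger_gap: 0.0329
finger_force: 39.3
```

Emit:
carry_out:
  steps: [1,0,0,0,0,1,0,0,0,0,1,0,0,-0.003,0,1,0,0,-0.015,0,1,0,0,-0.04,0,1,0,0,-0.08,0,1,0,0,-0.12,0,1,0,0,-0.15,0,1,0,0,-0.165,0,1,0,0,-0.17,0]

```text
time_s: 12.1
position: [0.4528, -0.0622, 0.2598]
tcp_rot: [[0.109, 0.994, 0.002], [0.994, -0.109, -0.001], [-0.001, 0.002, -1.0]]
contact_force: [0.8, -0.4, -2.3]
finger_gap: 0.0327
finger_force: 40.6
```

Run:
```python
from h import *
go((.6447,.1315,.26,2))
```

```text
t 12.1 p [ 0.4528 -0.0622  0.2598] yaw -6.28 gap 0.0327 F [ 0.8 -0.4 -2.3]
[2.135e-01 1.696e-01 1.000e-04] -0.1444
```

Emit:
carry_out:
  steps: [1,0.035,0.028,0,-0.03,1,0.071,0.056,0,-0.06,1,0.107,0.085,0,-0.09,1,0.142,0.113,0,-0.12,1,0.175,0.14,0,-0.144,1,0.2,0.16,0,-0.144,1,0.213,0.17,0,-0.144,1,0.213,0.17,0,-0.144,1,0.213,0.17,0,-0.144,1,0.213,0.17,0,-0.144]

```text
time_s: 13.1
position: [0.6434, 0.1294, 0.2571]
tcp_rot: [[-0.034, 0.999, -0.003], [0.999, 0.034, -0.002], [-0.002, -0.003, -1.0]]
contact_force: [-0.3, -0.4, -2.9]
finger_gap: 0.0328
finger_force: 40.5
```

Run:
```python
from h import *
b=snap('wrist','w4')
cv2.imwrite('pics/w4b.png',cv2.resize(b['image'][:,:,::-1],(800,600),interpolation=cv2.INTER_CUBIC))
go((.6447,.1315,.088,2),(.6447,.1315,.0852,2))
```

```text
t 13.15 p [0.6436 0.1294 0.2576] yaw 1.93 gap 0.0328 F [-0.6  0.4 -2.3]
[0.0024 0.0015 0.1696] -0.0012
[0.0024 0.0015 0.1724] -0.0012
```

View pics/w4b.png

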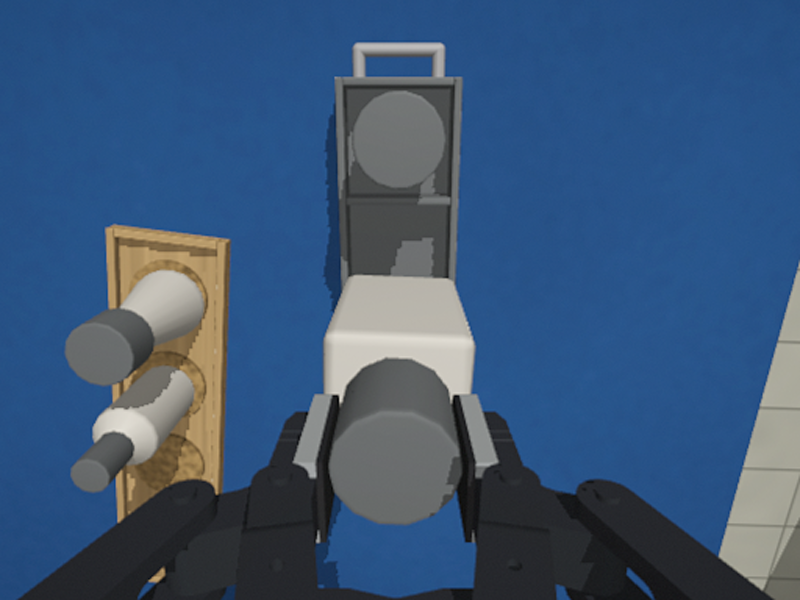

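The jar (399,139) sits centred in the left bay, and the jug hangs square to the caddy. Lower it.

Emit:
carry_out:
  steps: [1,0.0025,0.0015,0.03,0,1,0.0025,0.0015,0.07,0,1,0.0025,0.0015,0.105,0,1,0.0025,0.0015,0.13,0,1,0.0025,0.0015,0.148,0,1,0.0025,0.0015,0.159,0,1,0.0025,0.0015,0.165,0,1,0.0025,0.0015,0.167,0,1,0.0025,0.0015,0.169,0,1,0.0025,0.0015,0.17,0,1,0.0025,0.0015,0.17,0,1,0.0025,0.0015,0.17,0]

```text
time_s: 14.35
position: [0.6465, 0.1339, 0.089]
tcp_rot: [[-0.035, 0.999, 0.001], [0.999, 0.035, 0.0], [0.0, 0.001, -1.0]]
contact_force: [0.3, -0.4, -1.9]
finger_gap: 0.0324
finger_force: 40.4
```

Emit:
carry_out:
  steps: [1,0,0,0.001,0,1,0,0,0.002,0,1,0,0,0.002,0,1,0,0,0.002,0]

```text
time_s: 14.75
position: [0.6462, 0.1337, 0.0864]
tcp_rot: [[-0.035, 0.999, -0.0], [0.999, 0.035, -0.0], [-0.0, -0.0, -1.0]]
contact_force: [-0.2, 0.5, -2.5]
finger_gap: 0.0331
finger_force: 40.4
```

Emit:
carry_out:
  steps: [1,0,0,0.001,0,1,0,0,0.0015,0,1,0,0,0.0015,0,1,0,0,0.0015,0]

```text
time_s: 15.15
position: [0.6464, 0.1339, 0.0853]
tcp_rot: [[-0.035, 0.999, 0.0], [0.999, 0.035, 0.0], [0.0, 0.0, -1.0]]
contact_force: [-1.0, -0.0, 1.3]
finger_gap: 0.0327
finger_force: 40.9
```

The jug has touched the floor. Release, then go to the slim bottle.

Emit:
carry_out:
  steps: [0.6,0,0,0,0,0.3,0,0,0,0,-0.5,0,0,0,0,-1,0,0,0,0,-1,0,0,0,0,-1,0,0,-0.02,0,-1,0,0,-0.06,0,-1,0,0,-0.1,0,-1,0,0,-0.13,0,-1,0,0,-0.14,0]

```text
time_s: 16.15
position: [0.6482, 0.1349, 0.2289]
tcp_rot: [[-0.035, 0.999, 0.006], [0.999, 0.035, 0.002], [0.002, 0.006, -1.0]]
contact_force: [-0.6, -0.4, 0.1]
finger_gap: 0.0855
finger_force: 0.0
```

Run:
```python
from h import *
go((.464,.0105,.225,-6))
```

```text
t 16.15 p [0.6482 0.1349 0.2289] yaw 2.01 gap 0.0855 F [-0.6 -0.4  0.1]
[-0.1179 -0.1885  0.0024] 0.1398
```

Emit:
carry_out:
  steps: [-1,-0.025,-0.04,0,0.03,-1,-0.05,-0.08,0,0.06,-1,-0.075,-0.12,0,0.09,-1,-0.098,-0.157,0,0.12,-1,-0.112,-0.18,0,0.14,-1,-0.118,-0.1885,0.002,0.14,-1,-0.118,-0.1885,0.002,0.14,-1,-0.118,-0.1885,0.002,0.14,-1,-0.118,-0.1885,0.002,0.14]

```text
time_s: 17.05
position: [0.4639, 0.0105, 0.2231]
tcp_rot: [[0.103, 0.995, 0.002], [0.995, -0.103, 0.002], [0.002, 0.002, -1.0]]
contact_force: [0.4, -0.8, -0.2]
finger_gap: 0.0856
finger_force: 0.0
```

Run:
```python
from h import *
go((.464,.0105,.098,-6))
```

```text
t 17.05 p [0.4639 0.0105 0.2231] yaw -5.93 gap 0.0856 F [ 0.4 -0.8 -0.2]
[-2.000e-04 -1.000e-04  1.251e-01] 0.0012
```

Emit:
carry_out:
  steps: [-1,0,0,0.03,0,-1,0,0,0.07,0,-1,0,0,0.1,0,-1,0,0,0.118,0,-1,0,0,0.125,0,-1,0,0,0.125,0,0,0,0,0.125,0,0.3,0,0,0.125,0,0.5,0,0,0.125,0,1,0,0,0.125,0,1,0,0,0.125,0,1,0,0,0.125,0]
  force: 40

```text
time_s: 18.25
position: [0.4627, 0.0092, 0.0986]
tcp_rot: [[0.105, 0.994, 0.002], [0.994, -0.105, -0.0], [0.0, 0.002, -1.0]]
contact_force: [0.5, 0.2, 5.0]
finger_gap: 0.0229
finger_force: 39.2
```

Emit:
carry_out:
  steps: [1,0,0,0,0,1,0,0,0,0,1,0,0,-0.003,0,1,0,0,-0.015,0,1,0,0,-0.04,0,1,0,0,-0.08,0,1,0,0,-0.12,0,1,0,0,-0.15,0,1,0,0,-0.165,0,1,0,0,-0.17,0]

```text
time_s: 19.25
position: [0.4625, 0.0094, 0.2701]
tcp_rot: [[0.105, 0.994, 0.003], [0.994, -0.105, -0.0], [-0.0, 0.003, -1.0]]
contact_force: [1.2, -0.3, -1.3]
finger_gap: 0.0225
finger_force: 39.6
```

Run:
```python
from h import *
go((.647,.057,.268,2))
```

```text
t 19.25 p [0.4625 0.0094 0.2701] yaw -6.02 gap 0.0225 F [ 1.2 -0.3 -1.3]
[0.0667 0.1785 0.0027] -0.14
```

Emit:
carry_out:
  steps: [1,0.014,0.038,0,-0.03,1,0.029,0.077,0,-0.06,1,0.043,0.115,0,-0.09,1,0.055,0.148,0,-0.12,1,0.063,0.17,0,-0.14,1,0.067,0.179,0,-0.14,1,0.067,0.179,0,-0.14,1,0.067,0.179,0,-0.14,1,0.067,0.179,0,-0.14]

```text
time_s: 20.15
position: [0.6452, 0.0565, 0.2677]
tcp_rot: [[-0.035, 0.999, -0.002], [0.999, 0.035, -0.001], [-0.001, -0.002, -1.0]]
contact_force: [0.5, 0.4, -2.1]
finger_gap: 0.0227
finger_force: 39.6
```

Run:
```python
from h import *
b=snap('wrist','w5')
cv2.imwrite('pics/w5b.png',cv2.resize(b['image'][:,:,::-1],(800,600),interpolation=cv2.INTER_CUBIC))
go((.647,.057,.097,2))
```

```text
t 20.2 p [0.6455 0.0565 0.2679] yaw 2.0 gap 0.0228 F [-0.3  0.4 -1.1]
[0.0006 0.0017 0.1709] 0.0001
```

View pics/w5b.png

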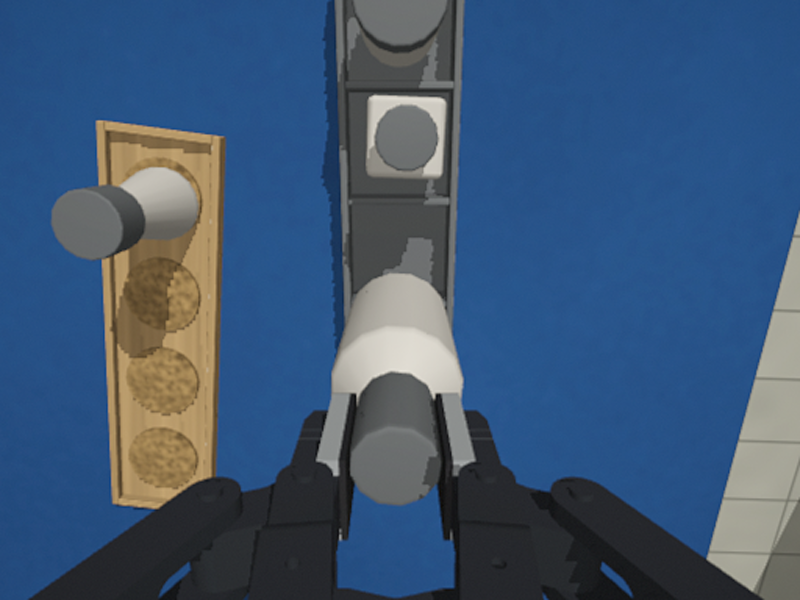

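The jug (406,137) stands upright in its own bay, and the slim bottle hangs over the third. Lower it.

Emit:
carry_out:
  steps: [1,0.0005,0.0005,0.03,0,1,0.0005,0.0005,0.07,0,1,0.0005,0.0005,0.105,0,1,0.0005,0.0005,0.13,0,1,0.0005,0.0005,0.148,0,1,0.0005,0.0005,0.16,0,1,0.0005,0.0005,0.166,0,1,0.0005,0.0005,0.169,0,1,0.0005,0.0005,0.171,0,1,0.0005,0.0005,0.172,0,1,0.0005,0.0005,0.172,0,1,0.0005,0.0005,0.172,0]

```text
time_s: 21.4
position: [0.6478, 0.0577, 0.0965]
tcp_rot: [[-0.035, 0.999, 0.001], [0.999, 0.035, 0.0], [0.0, 0.001, -1.0]]
contact_force: [-0.2, -0.6, -0.7]
finger_gap: 0.0229
finger_force: 39.5
```

Emit:
carry_out:
  steps: [1,0,0,0.001,0,1,0,0,0.0015,0,1,0,0,0.0015,0,1,0,0,0.0015,0]

```text
time_s: 21.8
position: [0.6477, 0.0577, 0.0947]
tcp_rot: [[-0.035, 0.999, 0.0], [0.999, 0.035, -0.0], [-0.0, 0.0, -1.0]]
contact_force: [-0.2, 0.8, 1.0]
finger_gap: 0.0226
finger_force: 39.9
```

Emit:
carry_out:
  steps: [1,0,0,0.0005,0,1,0,0,0.001,0,1,0,0,0.001,0]

```text
time_s: 22.1
position: [0.648, 0.0578, 0.0946]
tcp_rot: [[-0.035, 0.999, 0.001], [0.999, 0.035, -0.0], [-0.0, 0.001, -1.0]]
contact_force: [-0.3, 0.1, 6.5]
finger_gap: 0.0229
finger_force: 40.4
```

Seated at 6.5 N. Release it.

Emit:
carry_out:
  steps: [0.7,0,0,-0.001,0,0.4,0,0,-0.001,0,-0.5,0,0,-0.001,0,-1,0,0,-0.001,0,-1,0,0,-0.001,0,-1,0,0,-0.001,0,-1,0,0,-0.02,0,-1,0,0,-0.06,0,-1,0,0,-0.1,0,-1,0,0,-0.13,0,-1,0,0,-0.14,0]

```text
time_s: 23.2
position: [0.6495, 0.0586, 0.2373]
tcp_rot: [[-0.035, 0.999, 0.006], [0.999, 0.035, 0.001], [0.001, 0.006, -1.0]]
contact_force: [0.2, 1.1, 0.6]
finger_gap: 0.0855
finger_force: 0.0
```

Run:
```python
from h import *
go((.4735,.0840,.225,-6))
```

```text
t 23.2 p [0.6495 0.0586 0.2373] yaw 2.01 gap 0.0855 F [0.2 1.1 0.6]
[ 0.0316 -0.175   0.0112] 0.1398
```

Emit:
carry_out:
  steps: [-1,0.007,-0.04,0,0.03,-1,0.014,-0.08,0,0.06,-1,0.021,-0.118,0,0.09,-1,0.027,-0.15,0.006,0.12,-1,0.031,-0.168,0.011,0.14,-1,0.032,-0.175,0.011,0.14,-1,0.032,-0.175,0.011,0.14,-1,0.032,-0.175,0.011,0.14,-1,0.032,-0.175,0.011,0.14]

```text
time_s: 24.1
position: [0.4731, 0.0834, 0.2226]
tcp_rot: [[0.106, 0.994, 0.001], [0.994, -0.106, 0.001], [0.001, 0.001, -1.0]]
contact_force: [0.1, 0.0, 0.3]
finger_gap: 0.0854
finger_force: 0.0
```

Run:
```python
from h import *
go((.4735,.084,.082,-6))
```

```text
t 24.1 p [0.4731 0.0834 0.2226] yaw -6.08 gap 0.0854 F [0.1 0.  0.3]
[5.000e-04 1.000e-04 1.406e-01] -0.0013
```

Emit:
carry_out:
  steps: [-1,0.0005,0,0.03,0,-1,0.0005,0,0.07,0,-1,0.0005,0,0.11,0,-1,0.0005,0,0.132,0,-1,0.0005,0,0.14,0,-1,0.0005,0,0.14,0,0,0.0005,0,0.14,0,0.3,0.0005,0,0.14,0,0.5,0.0005,0,0.14,0,1,0.0005,0,0.14,0,1,0.0005,0,0.14,0,1,0.0005,0,0.14,0]
  force: 40

```text
time_s: 25.3
position: [0.4726, 0.0841, 0.0836]
tcp_rot: [[0.105, 0.994, 0.003], [0.994, -0.105, 0.0], [0.0, 0.002, -1.0]]
contact_force: [0.2, -0.5, 5.9]
finger_gap: 0.0388
finger_force: 39.6
```

Emit:
carry_out:
  steps: [1,0,0,0,0,1,0,0,0,0,1,0,0,-0.003,0,1,0,0,-0.015,0,1,0,0,-0.04,0,1,0,0,-0.08,0,1,0,0,-0.12,0,1,0,0,-0.15,0,1,0,0,-0.165,0,1,0,0,-0.17,0]

```text
time_s: 26.3
position: [0.472, 0.0842, 0.2548]
tcp_rot: [[0.105, 0.994, 0.004], [0.994, -0.105, 0.0], [0.001, 0.004, -1.0]]
contact_force: [-0.8, 0.7, -2.7]
finger_gap: 0.0391
finger_force: 40.7
```

Run:
```python
from h import *
go((.649,-.018,.253,2))
```

```text
t 26.3 p [0.472  0.0842 0.2548] yaw -6.02 gap 0.0391 F [-0.8  0.7 -2.7]
[-0.0831  0.1867  0.0024] -0.14
```

Emit:
carry_out:
  steps: [1,-0.017,0.037,0,-0.03,1,-0.033,0.075,0,-0.06,1,-0.05,0.112,0,-0.09,1,-0.065,0.147,0,-0.12,1,-0.077,0.173,0,-0.14,1,-0.083,0.187,0,-0.14,1,-0.083,0.187,0,-0.14,1,-0.083,0.187,0,-0.14,1,-0.083,0.187,0,-0.14]

```text
time_s: 27.2
position: [0.647, -0.0169, 0.252]
tcp_rot: [[-0.037, 0.999, -0.002], [0.999, 0.037, 0.0], [0.0, -0.002, -1.0]]
contact_force: [-0.1, 0.6, -2.6]
finger_gap: 0.0386
finger_force: 40.8
```

Run:
```python
from h import *
b=snap('wrist','w6')
cv2.imwrite('pics/w6b.png',cv2.resize(b['image'][:,:,::-1],(800,600),interpolation=cv2.INTER_CUBIC))
go((.649,-.018,.082,2))
```

```text
t 27.25 p [ 0.6473 -0.0169  0.2523] yaw 2.14 gap 0.0387 F [-1.2  0.  -1.9]
[-0.0012  0.002   0.1703] 0.0024
```

View pics/w6b.png

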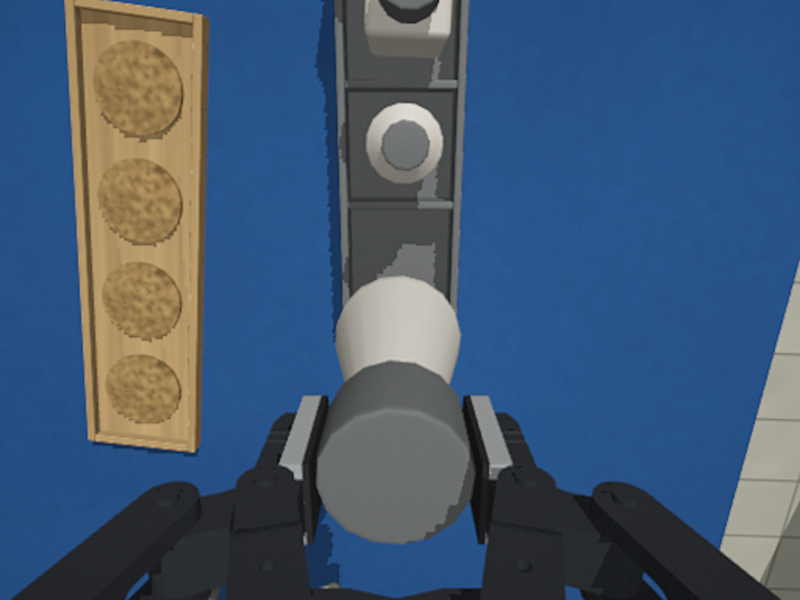

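The slim bottle (405,144) stands upright in the third bay, and the tray is empty. Lower the cone into the right bay.

Emit:
carry_out:
  steps: [1,-0.001,0,0.03,0,1,-0.001,0,0.07,0,1,-0.001,0,0.105,0,1,-0.001,0,0.13,0,1,-0.001,0,0.148,0,1,-0.001,0,0.16,0,1,-0.001,0,0.166,0,1,-0.001,0,0.169,0,1,-0.001,0,0.171,0,1,-0.001,0,0.172,0,1,-0.001,0,0.172,0,1,-0.001,0,0.172,0]

```text
time_s: 28.45
position: [0.6492, -0.0192, 0.081]
tcp_rot: [[-0.035, 0.999, 0.001], [0.999, 0.035, -0.0], [-0.0, 0.001, -1.0]]
contact_force: [-0.5, 0.6, -1.6]
finger_gap: 0.0392
finger_force: 40.9
```

Emit:
carry_out:
  steps: [1,0,0,0.001,0,1,0,0,0.002,0,1,0,0,0.002,0,1,0,0,0.002,0]

```text
time_s: 28.85
position: [0.6493, -0.0191, 0.0797]
tcp_rot: [[-0.035, 0.999, 0.001], [0.999, 0.035, -0.001], [-0.001, 0.001, -1.0]]
contact_force: [-1.4, -0.4, 4.6]
finger_gap: 0.0391
finger_force: 41.4
```

Seated. Release, lift and back off.

Emit:
carry_out:
  steps: [0.5,0,0,-0.001,0,0.2,0,0,-0.001,0,-0.5,0,0,-0.001,0,-1,0,0,-0.001,0,-1,0,0,-0.001,0,-1,0,0,-0.001,0,-1,0,0,-0.02,0,-1,0,0,-0.06,0,-1,0,0,-0.1,0,-1,0,0,-0.14,0,-1,0,0,-0.17,0]

```text
time_s: 29.95
position: [0.6495, -0.0188, 0.2512]
tcp_rot: [[-0.035, 0.999, 0.003], [0.999, 0.035, 0.0], [0.0, 0.003, -1.0]]
contact_force: [0.7, 0.1, 0.2]
finger_gap: 0.0856
finger_force: 0.0
```

Emit:
carry_out:
  steps: [-1,-0.04,0,-0.02,0,-1,-0.08,0,-0.02,0,-1,-0.12,0,-0.02,0,-1,-0.15,0,-0.02,0,-1,-0.15,0,-0.02,0,-1,-0.15,0,-0.02,0]

```text
time_s: 30.55
position: [0.6538, -0.1697, 0.2681]
tcp_rot: [[-0.033, 0.999, -0.001], [0.999, 0.033, 0.001], [0.001, -0.0, -1.0]]
contact_force: [0.9, -0.1, -0.0]
finger_gap: 0.0854
finger_force: 0.0
```

Run:
```python
from h import *
s=snap('wrist','end_w');t=snap('top','end_t')
q=lambda i:cv2.resize(i[:,:,::-1],(400,300),interpolation=cv2.INTER_AREA)
cv2.imwrite('pics/end.png',np.vstack([np.hstack([q(s['image']),q(t['image'])]),cv2.resize(snap('side','end_s')['image'][145:250,195:335,::-1],(800,300))]))
go()
```

```text
t 30.7 p [ 0.6542 -0.1664  0.2687] yaw 2.2 gap 0.0855 F [-0.1  0.6  0.9]
```

View pics/end.png

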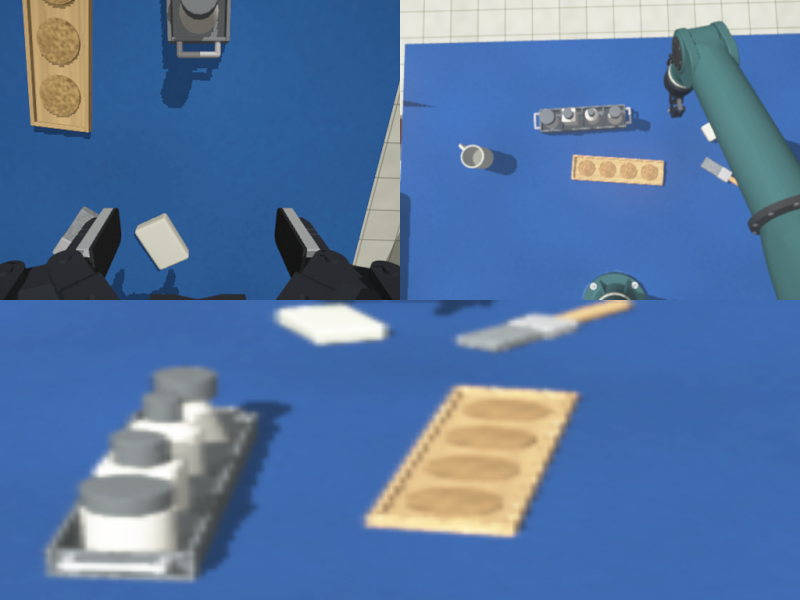

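All four bottles stand upright in the caddy, in the order jar, jug, slim, cone from left to right. The tray is empty, the bystanders haven't moved, and the gripper is clear.

```bash
python3 -c "
from cell import bot
print(bot.job_done())"
```

```text
the job is handed in; nothing more can be done
None
```

The job is handed in: all four bottles stand upright in the caddy bays in reverse order (jar, jug, slim, cone from left to right), and the mug, brush and soap were not touched.

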